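# Hang the work lantern on the sprung lamp arm over the carving

## Robot

A 7-joint arm with a two-finger parallel gripper is mounted at the origin on the work surface. World frame = base frame: x ahead of the robot, y to its left, z up, the work surface at z = 0. Lengths are in m, angles in rad, forces in N, time in s.
With the tool pointing down it reaches from about 0.425 to 0.95 m from the base axis. Payload 4.7 kg.
Tool frame: the origin (TCP) lies between the finger pads; the fingertips stand 19 mm ahead of it and the grasp point (between the pads) is the TCP; z points along the fingers, y is the line along which they close (so a half turn about z gives the same grasp; the last joint's range is limited). The gripper opens to 85 mm and grips with 20 to 120 N. Pads are 22 mm wide; open, the fingers measure 114 mm over their backs; the gripper's body (76 mm by 85 mm) begins 54 mm behind the grasp point. The pads swing forward as they close: fully open they stand 13 mm farther back than shut.
Start: joints at [1.313, 0.469, -0.049, 1.532, 0.024, 1.141, -0.082], TCP at [0.153, -0.657, 0.25] pointing down, gripper open.
Joint ranges: [-2.59, 2.59], [-0.33, 1.99], [-1.39, 1.29], [0.1, 2.45], [-1.04, 4.18], [0.21, 1.99], [-2.66, 2.66]. Speed limits (rad/s): [2.57, 2.57, 3.14, 3.14, 3.14, 3.14, 3.14].

## Interface

Orientations are given as [roll, pitch, yaw] about the fixed x, y, z axes, in that order (R = Rz(yaw) Ry(pitch) Rx(roll)).
In Python, from station import observe, camera, finish_job, boxes_of gives the robot as it stands. The module is installed in compiled form; this text tells all that it offers.
- The arm moves only by the tool jog_arm, never from a script. Its argument "targets" is one flat list of numbers, 7 for each row, row after row: the turn, a rotation vector about the tool's x, y, z in degrees, then the shift along the tool's x, y, z in mm, then the finger opening in mm, from 0 to 85.4. A call has 1 to 10 rows; each row shifts and turns the commanded pose from where the row before left it, along the tool's axes as they then stand; what a row does not reach is not made up. A row lasts 1/8 s, in which the tool goes at most 62.5 mm and 10.7 degrees, less where a joint would pass 70% of its speed; a pose out of reach is approached as far as the arm can. A call with a gripper value outside its range is refused whole. The fingers move at their own pace and stop on an object; "force" is the grip in N (left out, the last holds). Time passes only in rows, so rows that do not move let the fingers close. It gives the time, the measured TCP pose, the force, the opening and the grip force at its end, in the units of the state.
- observe(): the state, without advancing time (a new reading comes with each control period).
- camera(name): name is "side" or "top"; returns a dict with "pixels" (400x640x3 uint8, blue, green, red), "z_map" (400x640 float32, m along the optical axis (not along the pixel's ray), 0 where there is no reading), "intrinsics" (3x3 intrinsics, pixels), "dist" ([k1, k2, p1, p2, k3] as OpenCV has them; the pictures are not rectified), "rvec" (rotation vector, rad) and "tvec" (3), from world to camera coordinates, as OpenCV has them. Camera axes: x right, y down, z forward; pixel columns grow to the right and rows downward; lengths in m; the calibration is good to about 2 mm. A picture is of the moment at which its call begins.
- finish_job(): hands the job in; it is judged then, once.
Trained networks look in a picture, given as the dict that the camera call returned (one of the last four; its "shot" number tells which), for a name from the list of things; names that differ only in an ending like _2 or _b are one class to them, and where a whole thing is asked for, a point or a joint stands for the part that bears it (a point fixed in the world has none). Each returns a list of dicts, best first, with "p" (0 to 1); they miss things now and then, are a little off and sometimes report something else, mostly with a low value. They report only what shows in the picture. A call takes as long as a camera call. They do not tell look-alikes from the thing itself.
- boxes_of(label, picture): "rect" ([left, top, right, bottom] in pixels, round what is visible of it).
The state is a dict: "t": time; "qpos": joint angles; "qvel": joint speeds; "effort": joint torques, N m; "tool_pos": TCP position; "tcp_rot": TCP orientation; "ft_force": force on the tool from outside, world axes, zero at the start; "torque": the same for the moment, N m; "finger_gap": finger opening in m; "gripper_force": force on a finger pad.
Only numpy, scipy, OpenCV 4.12 (cv2) and the standard library are available. Lean on these libraries where they do the work, as an engineer would, in place of code of your own. Each camera call takes 0.05 s, during which the arm holds its last target. There are 200 camera calls.

## Task

Hang the work lantern by the middle of its carrying handle in the hook of the lamp arm, so that it lights the carved panel; keep it upright on the way. The arm gives on its spring, so lower the lantern gently until the arm carries all its weight before you let go: do not let it drop or bounce, do not bear down on the hook, do not swing the arm aside, and leave the other tools on the bench as they lie.

Things in the scene. Friction and masses are not known exactly. Their poses are not given: they have to be found in the camera images.
- lantern: LED work lantern standing on a wooden block: round grey and white body with a black rubber foot, 92 mm across, 122 mm to its flat top, a rigid arched steel handle above it. Mass known only roughly: 0.25 to 0.76 kg, depending on the battery in it, centre of mass on its axis about 45 mm up. Origin at the centre of its underside, z up its axis; the handle lies in its x-z plane and is open along y
- lantern_center (a point): centre of the lantern's body, on its axis, 60 mm above its underside; axes as the lantern's
- handle_mid (a point): centre of the 9 mm round bar at the middle of the handle, 182 mm above the lantern's underside; axes as the lantern's. From here the bar's centre line drops 4 mm in 20 mm to either side, then slopes 36 degrees down along the shoulder to 58 mm out and 32 mm down, then runs down to the body
- handle_shoulder_a (a point): centre of the bar half-way along the straight sloping shoulder of the handle, 47 mm long, at x = -39 mm on the lantern, 164 mm above its underside (18 mm below handle_mid); axes as the lantern's
- handle_shoulder_b (a point): centre of the bar half-way along the straight sloping shoulder of the handle, 47 mm long, at x = +39 mm on the lantern, 164 mm above its underside (18 mm below handle_mid); axes as the lantern's
- lamp_stand: lamp stand, fixed: round iron foot 150 mm across, post 28 mm thick, swivel head, and on it a level grey channel arm 36 mm wide, 24 mm high, its middle 350 mm above the bench, reaching 271 mm out from the post and ending in a hanging wire hook. Origin under the post at bench height, z up
- lamp_swivel (a joint): turn of the arm about the post, rad, positive anticlockwise from above; held by friction, a push of about 3 N at the hook swings it
- lamp_arm (a joint): nod of the arm on its spring, rad, 0 when empty, positive down; the hook sinks 4.5 mm for each newton hung on it (11 to 34 mm under the lantern) and bounces if loaded suddenly
- hook_seat (a point): where the centre of the handle's bar lies when hung: 8.5 mm above the centre line of the wire at the bottom of the hook, 290 mm up when empty; moves with the arm, stays upright. y points level along the arm outwards from the post, z up. The underside of the arm is 47 mm above it and covers x -18 to 18 mm at y below -8 mm: no room straight above for a gripper on the handle
- hook_tip (a point): top of the hook's upturned point, 23 mm in y and 22 mm in z from hook_seat; axes as hook_seat. The hook is a J of 8 mm wire in the y-z plane, open upwards and outwards (+y): its shank comes down from the arm at y = -17 mm from the seat, and about 30 mm are free between shank and point
- blank_block: squared limewood carving blank on which the lantern stands at first, fixed: 150 x 150 mm, 90 mm high; origin at the centre of its underside
- relief_panel: the oak panel being carved with a leaf, fixed: 240 x 200 mm, 40 mm to the top of its relief, lying below the hook. Origin at the centre of its underside
- panel_clamp: clamp that holds the panel, fixed: 240 mm tall with a wooden grip 30 mm across, upright at the panel's far right corner. Origin at bench height under its screw
- gouge_a: carving gouge lying on the bench, 235 mm long, 27 mm thick, along its x; origin between handle (to -x) and blade, on the bench
- gouge_b: carving gouge lying on the bench, 255 mm long, as gouge_a
- gouge_c: carving gouge with a dark handle lying on the bench, 225 mm long, as gouge_a
- mallet: round wooden carver's mallet lying on its side along its x, 238 mm long, head 90 mm across; origin under the middle of its head, on the bench, handle to +x
- whetstone: whetstone in a wooden holder, 220 x 75 x 34 mm; origin at the centre of its underside
- strop: wooden strop paddle lying flat, 280 mm long, 55 mm wide, 21 mm thick; origin on its underside
- oil_jar: small amber glass jar with a steel lid, 56 mm across, 75 mm tall; origin at the centre of its underside
There are look-alikes about, which are no part of the job. What is shaped like the lantern but turquoise is not meant.

How it is judged:
By the outcome, as a careful person would: the job done as asked, in the order asked, and still so for the second after the job is handed in, with the robot touching nothing.
It also fails if it takes over 58 s, if anything falls off the work surface, if the arm or the gripper's body presses on something with over 40 N, if the wrist force passes 120 N, or if a joint passes its speed limit or range.

## Working session

There is one attempt and no reset: what is moved stays moved. The work goes in short steps, Python scripts to look and compute and a tool call to move; the robot and the scene stay as the last step left them, time stands still between calls to the robot, and variables do not carry over. Pictures are saved under pics/ and viewed, at most 11 in all, crops included, and the job is handed in when it is done.

Besides the shell and the picture viewer there is one more tool, called after "Call:" as name(argument=value, ...) on one line, values as JSON. jog_arm: Moves the arm, as the interface text tells. Its arguments: {"type":"object","properties":{"targets":{"type":"array","items":{"type":"number"}},"force":{"type":"number"}},"required":["targets"]}

```bash
mkdir -p pics; cat > h.py <<'E'
import numpy as np, cv2
from station import observe, camera, finish_job, boxes_of
def world(c,uv=None):
    """world xyz map (400x640x3)"""
    K,d=c["intrinsics"],c["dist"]
    g=np.stack(np.meshgrid(np.arange(640.),np.arange(400.)),-1).reshape(-1,1,2)
    n=cv2.undistortPoints(g,np.array(K),np.array(d)).reshape(400,640,2)
    z=c["z_map"][...,None]
    P=np.concatenate([n*z,z],-1)
    R=cv2.Rodrigues(np.array(c["rvec"],float))[0]
    W=(P-np.array(c["tvec"]).reshape(3))@R
    W[c["z_map"]==0]=np.nan
    return W
def proj(c,p):
    return cv2.projectPoints(np.array(p,float).reshape(-1,3),np.array(c["rvec"],float),np.array(c["tvec"],float),np.array(c["intrinsics"]),np.array(c["dist"]))[0].reshape(-1,2)
E
python3 - <<'E'
from h import *
for n in("side","top"):
    c=camera(n); cv2.imwrite(f"pics/{n}0.png",c["pixels"]); np.save(n+"0W.npy",world(c))
    R=cv2.Rodrigues(np.array(c["rvec"],float))[0]; print(n,(-R.T@np.array(c["tvec"]).reshape(3)).round(3),R[2].round(2))
    for l in("lantern","handle_mid","lamp_arm","hook_seat","hook_tip","lamp_stand","panel_clamp","blank_block"):
        print(l,[(np.round(b["rect"]).astype(int).tolist(),round(b["p"],2)) for b in boxes_of(l,c)[:3]])
print(observe())
E
```

```text
side [0.046 0.856 0.977] [ 0.39 -0.68 -0.62]
lantern [([329, 253, 360, 318], 0.86), ([260, 205, 289, 266], 0.59)]
handle_mid [([326, 252, 363, 317], 0.76), ([342, 210, 375, 250], 0.36)]
lamp_arm [([321, 92, 366, 150], 0.77), ([343, 208, 376, 251], 0.56)]
hook_seat [([321, 124, 332, 134], 0.68)]
hook_tip [([319, 123, 333, 149], 0.56)]
lamp_stand [([321, 93, 370, 188], 0.94), ([196, 255, 218, 280], 0.54)]
panel_clamp [([293, 145, 314, 195], 0.85)]
blank_block [([247, 237, 315, 301], 0.91)]
top [0.333 0.011 1.48 ] [ 0.13  0.01 -0.99]
lantern [([259, 236, 290, 262], 0.75)]
handle_mid [([257, 233, 289, 261], 0.59), ([261, 165, 286, 200], 0.58)]
lamp_arm [([361, 167, 470, 179], 0.73)]
hook_seat [([261, 167, 290, 199], 0.68), ([358, 166, 379, 178], 0.63)]
hook_tip [([363, 163, 379, 178], 0.61), ([400, 232, 424, 285], 0.5), ([274, 135, 333, 142], 0.44)]
lamp_stand [([370, 163, 466, 210], 0.88), ([260, 165, 287, 199], 0.27)]
panel_clamp [([371, 137, 401, 161], 0.71), ([360, 162, 381, 176], 0.63)]
blank_block [([258, 167, 306, 216], 0.78)]
{'t': 0.9, 'qpos': array([ 1.31310948,  0.46855588, -0.04858306,  1.53250296,  0.02410603,
        1.14099368, -0.08232283]), 'qvel': array([-6.02029820e-04, -1.57201500e-03,  1.65090165e-04, -7.61802706e-05,
       -5.38505633e-04,  8.24401517e-04, -2.27389326e-04]), 'effort': array([-3.53564337e-04, -5.10147464e+01, -4.66608081e-02, -2.38014632e+01,
        1.08574555e-02,  1.04392533e-03,  6.85970107e-06]), 'tool_pos': array([ 0.1531237 , -0.65741923,  0.25036331]), 'tcp_rot': array([ 3.14146871e+00, -2.90063233e-05,  2.28761439e-01]), 'ft_force': array([0.15862716, 0.03771285, 0.06576066]), 'torque': array([ 0.00184802, -0.00272447, -0.02307667]), 'gripper_force': 0.0, 'finger_gap': 0.08550225450670466}
```

View images.

View pics/side0.png

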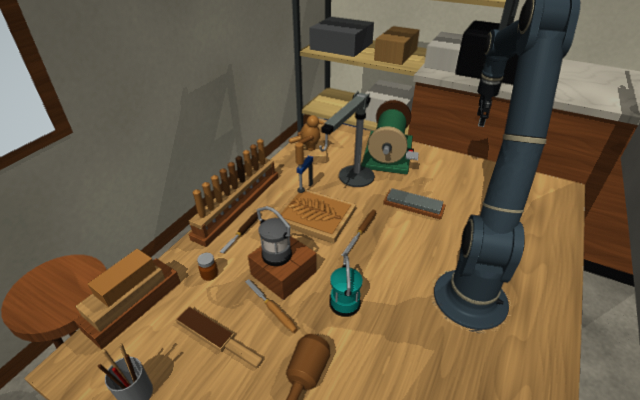

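View pics/top0.png

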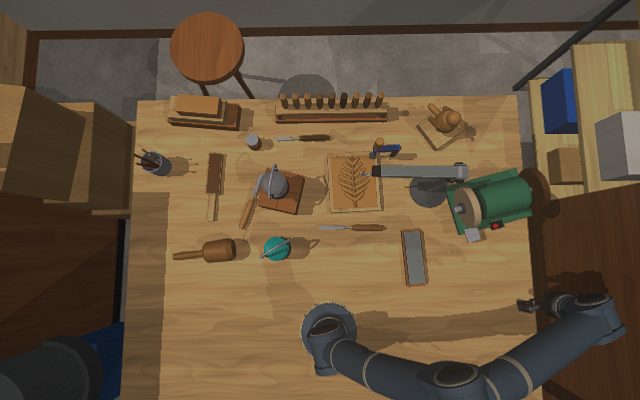

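```bash
python3 - <<'E'
from h import *
S=np.load("side0W.npy");T=np.load("top0W.npy")
A=np.concatenate([S.reshape(-1,3),T.reshape(-1,3)]); src=np.r_[np.zeros(256000),np.ones(256000)]
def w(u,v): return T[v,u].round(3)
for n,p in dict(lant=(275,182),hookend=(366,172),post=(465,172),block=(297,205),clamp=(378,148)).items(): print(n,w(*p))
L=T[182,275]
for s in (0,1):
    m=(src==s)&(np.hypot(*(A[:,:2]-L[:2]).T)<.09)&(A[:,2]>.1)
    P=A[m]
    for lo,hi in((.10,.2),(.205,.222),(.225,.24),(.24,.255),(.255,.268),(.268,.29)):
        q=P[(P[:,2]>lo)&(P[:,2]<hi)]
        if len(q): print(s,lo,hi,len(q),q.mean(0).round(4),q.min(0).round(3),q.max(0).round(3))
# lamp arm
H=T[172,366];E=T[172,465]
for s in (0,1):
    m=(src==s)&(A[:,2]>.33)&(A[:,2]<.45)&(A[:,1]<H[1]+.06)&(A[:,1]>E[1]-.05)&(abs(A[:,0]-H[0])<.1)
    P=A[m]; print("arm",s,len(P),P.min(0).round(3),P.max(0).round(3))
    q=P[P[:,2]>.355]; 
    for a in np.arange(q[:,1].min(),q[:,1].max(),.04):
        k=q[(q[:,1]>=a)&(q[:,1]<a+.04)]; 
        if len(k): print(k.mean(0).round(4),k[:,0].min().round(3),k[:,0].max().round(3))
    m=(src==s)&(A[:,2]>.26)&(A[:,2]<.33)&(abs(A[:,1]-H[1])<.07)&(abs(A[:,0]-H[0])<.08); print("hook",A[m].round(3)[:40].tolist())
for v,u in((250,277),):print("turq",T[v,u])
i=cv2.imread("pics/side0.png");cv2.imwrite("pics/c1.png",np.hstack([cv2.resize(i[195:275,240:320],(400,400),interpolation=2),cv2.resize(i[85:165,305:385],(400,400),interpolation=2)]))
E
```

```text
lant [0.553 0.184 0.21 ]
hookend [ 0.619 -0.156  0.035]
post [ 0.551 -0.423  0.362]
block [0.486 0.117 0.072]
clamp [ 0.675 -0.183  0.194]
0 0.1 0.2 696 [0.5367 0.2164 0.143 ] [0.506 0.16  0.1  ] [0.594 0.238 0.2  ]
0 0.205 0.222 459 [0.552  0.198  0.2102] [0.493 0.153 0.205] [0.61  0.238 0.221]
0 0.225 0.24 28 [0.5516 0.1945 0.2324] [0.492 0.18  0.225] [0.615 0.206 0.24 ]
0 0.24 0.255 40 [0.5352 0.1965 0.2477] [0.492 0.181 0.241] [0.615 0.205 0.255]
0 0.255 0.268 43 [0.5423 0.1957 0.2616] [0.508 0.185 0.256] [0.595 0.203 0.268]
0 0.268 0.29 50 [0.55   0.1939 0.273 ] [0.527 0.185 0.268] [0.576 0.198 0.28 ]
1 0.1 0.2 115 [0.5323 0.169  0.1348] [0.508 0.147 0.1  ] [0.594 0.232 0.2  ]
1 0.205 0.222 339 [0.553  0.1905 0.2096] [0.496 0.149 0.205] [0.608 0.234 0.22 ]
1 0.225 0.24 5 [0.5188 0.195  0.231 ] [0.493 0.179 0.227] [0.609 0.201 0.236]
1 0.24 0.255 26 [0.5508 0.1922 0.2482] [0.495 0.179 0.241] [0.613 0.203 0.255]
1 0.255 0.268 28 [0.5499 0.192  0.2615] [0.511 0.182 0.256] [0.6   0.201 0.268]
1 0.268 0.29 44 [0.5537 0.1917 0.2729] [0.523 0.183 0.268] [0.58  0.2   0.278]
arm 0 732 [ 
[... 1754 characters left out ...]
], [0.565, -0.116, 0.295], [0.566, -0.12, 0.289], [0.566, -0.124, 0.286], [0.567, -0.127, 0.282], [0.566, -0.133, 0.287], [0.566, -0.137, 0.288], [0.565, -0.139, 0.293], [0.563, -0.142, 0.301], [0.56, -0.109, 0.303], [0.561, -0.113, 0.297], [0.562, -0.116, 0.293], [0.563, -0.12, 0.288], [0.563, -0.124, 0.286], [0.563, -0.127, 0.287], [0.563, -0.13, 0.288], [0.562, -0.133, 0.29], [0.562, -0.136, 0.29], [0.562, -0.139, 0.292], [0.56, -0.142, 0.298], [0.559, -0.116, 0.29], [0.559, -0.12, 0.287], [0.56, -0.124, 0.285], [0.559, -0.127, 0.288], [0.56, -0.13, 0.283], [0.559, -0.133, 0.288], [0.56, -0.137, 0.284], [0.559, -0.14, 0.286], [0.558, -0.142, 0.294]]
turq [0.31522771 0.18737408 0.12034354]
```

View pics/c1.png

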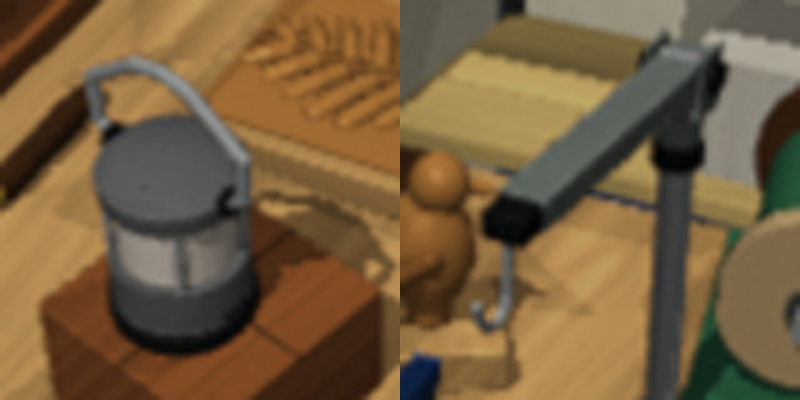

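```bash
cat >> h.py <<'E'
from scipy.spatial.transform import Rotation as Ro
def togo(p,rpy):
    """tool-axes turn (deg) and world/tool shift (mm) from measured pose to pose p,rpy"""
    s=observe(); R=Ro.from_euler("xyz",s["tcp_rot"]); G=Ro.from_euler("xyz",rpy)
    d=np.array(p)-s["tool_pos"]
    print("t",s["t"],"pos",s["tool_pos"].round(4),"rpy",np.degrees(s["tcp_rot"]).round(1),"ft",s["ft_force"].round(2),"gap",s["finger_gap"].round(4),"gf",round(float(s["gripper_force"]),1))
    print("turn",np.degrees((R.inv()*G).as_rotvec()).round(2),"shift now-axes",(R.inv().apply(d)*1e3).round(1),"goal-axes",(G.inv().apply(d)*1e3).round(1))
E
python3 - <<'E'
from h import *
for n in("side","top"):
    A=np.load(n+"0W.npy").reshape(-1,3)
    P=A[(np.hypot(A[:,0]-.553,A[:,1]-.193)<.085)&(A[:,2]>.24)&(A[:,2]<.3)]
    k=np.polyfit(P[:,0]-.553,P[:,1],1);print(n,"handle y=",k.round(4),"deg",np.degrees(np.arctan(k[0])).round(2),"top z",np.percentile(P[:,2],95))
    # symmetric center from shoulders
    q=P[(P[:,2]>.25)&(P[:,2]<.266)];print([q[q[:,0]<.553].mean(0).round(4),q[q[:,0]>.553].mean(0).round(4)])
    B=A[(np.hypot(A[:,0]-.553,A[:,1]-.193)<.06)&(abs(A[:,2]-.212)<.004)]
    print("body top",cv2.minEnclosingCircle(B[:,:2].astype(np.float32)))
yaw=0
G=Ro.from_euler("xyz",[np.pi,0,yaw])*Ro.from_rotvec([0,np.radians(36),0]); print(G.as_euler("xyz"),G.as_matrix().round(2))
E
```

```text
side handle y= [-0.1506  0.1938] deg -8.56 top z 0.2760311927360981
[array([0.5139, 0.1997, 0.2577]), array([0.5887, 0.1888, 0.2595])]
body top ((0.5524594783782959, 0.1929967850446701), 0.058741867542266846)
top handle y= [-0.1675  0.1917] deg -9.51 top z 0.2759177181740014
[array([0.515 , 0.1984, 0.2583]), array([0.5935, 0.1843, 0.2578])]
body top ((0.551114022731781, 0.1892775446176529), 0.055809203535318375)
[ 3.14159265 -0.62831853  0.        ] [[ 0.81 -0.    0.59]
 [ 0.   -1.   -0.  ]
 [ 0.59  0.   -0.81]]
```

Call:
jog_arm(targets=[0,0,0,0,0,-55,60,0,0,0,0,0,-60,60,0,0,0,0,0,-60,60,0,0,0,0,0,-50,60])

```text
t: 1.4
tool_pos: [0.1531, -0.6573, 0.4784]
tcp_rot: [3.139, -0.0, 0.229]
ft_force: [-0.3, -0.9, -1.3]
finger_gap: 0.0602
gripper_force: 0.0
```

Call:
jog_arm(targets=[0,0,0,45,-29,0,60,0,0,0,45,-29,0,60,0,0,0,45,-29,0,60,0,0,0,45,-29,0,60,0,0,0,45,-29,0,60,0,0,0,45,-29,0,60,0,0,0,45,-29,0,60,0,0,0,45,-29,0,60])

```text
t: 2.4
tool_pos: [0.452, -0.3484, 0.4756]
tcp_rot: [3.141, -0.0, 0.229]
ft_force: [0.7, -0.1, 0.3]
finger_gap: 0.06
gripper_force: 0.0
```

```bash
python3 - <<'E'
from h import *
print(observe()["qpos"].round(2))
togo([.445,.21,.40],[np.pi,-.628,-.158])
E
```

```text
[ 0.8   0.2  -0.27  1.41  0.05  1.53 -0.81]Traceback (most recent call last):
  File "<stdin>", line 3, in <module>
  File "h.py", line 21, in togo
    print("t",s["t"],"pos",s["tool_pos"].round(4),"rpy",np.degrees(s["tcp_rot"]).round(1),"ft",s["ft_force"].round(2),"gap",s["finger_gap"].round(4),"gf",round(float(s["gripper_force"]),1))
                                                                                                                            ^^^^^^^^^^^^^^^^^^^^^
AttributeError: 'float' object has no attribute 'round'
```

Call:
jog_arm(targets=[0,0,0,12.7,-54.5,0,60,0,0,0,12.7,-54.5,0,60,0,0,0,12.7,-54.5,0,60,0,0,0,12.7,-54.5,0,60,0,0,0,12.7,-54.5,0,60,0,0,0,12.7,-54.5,0,60,0,0,0,12.7,-54.5,0,60,0,0,0,12.7,-54.5,0,60,0,0,0,12.7,-54.5,0,60,0,0,0,12.7,-54.5,0,60])

```text
t: 3.65
tool_pos: [0.4509, 0.2114, 0.4757]
tcp_rot: [3.141, -0.001, 0.228]
ft_force: [0.0, 0.1, -0.1]
finger_gap: 0.0604
gripper_force: 0.0
```

```bash
sed -i 's/s\["finger_gap"\].round(4)/round(float(s["finger_gap"]),4)/' h.py; python3 - <<'E'
from h import *
print(observe()["qpos"].round(2))
togo([.445,.21,.40],[np.pi,-.628,-.158])
E
```

```text
[ 0.19  0.11 -0.79  1.54  0.08  1.52 -1.94]
t 3.65 pos [0.4509 0.2114 0.4757] rpy [ 1.80e+02 -1.00e-01  1.31e+01] ft [ 0.04  0.05 -0.13] gap 0.0604 gf 0.0
turn [-6.92 35.45 21.39] shift now-axes [-6.1 -0.  75.7] goal-axes [-49.    2.3  58. ]
```

Call:
jog_arm(targets=[-1.38,7.09,4.28,0,0,0,60,-1.38,7.09,4.28,0,0,0,60,-1.38,7.09,4.28,0,0,0,60,-1.38,7.09,4.28,0,0,0,60,-1.38,7.09,4.28,0,0,0,60,0,0,0,0,0,0,60])

```text
t: 4.4
tool_pos: [0.4492, 0.2107, 0.4749]
tcp_rot: [3.139, -0.627, -0.152]
ft_force: [0.2, -0.1, -0.1]
finger_gap: 0.0601
gripper_force: 0.0
```

```bash
python3 - <<'E'
from h import *
print(observe()["qpos"].round(2))
togo([.445,.21,.351],[np.pi,-.628,-.158])
c=camera("side");cv2.imwrite("pics/s1.png",cv2.resize(c["pixels"][100:300,200:520],(800,500)))
c=camera("top");W=world(c)
E
```

```text
[ 0.25 -0.2  -0.86  1.87  0.34  0.97 -2.48]
t 4.4 pos [0.4492 0.2107 0.4749] rpy [179.8 -35.9  -8.7] ft [ 0.16 -0.09 -0.06] gap 0.0601 gf 0.0
turn [-0.01  0.07  0.26] shift now-axes [-76.    1.1  98. ] goal-axes [-76.1   1.4  97.9]
```

View pics/s1.png

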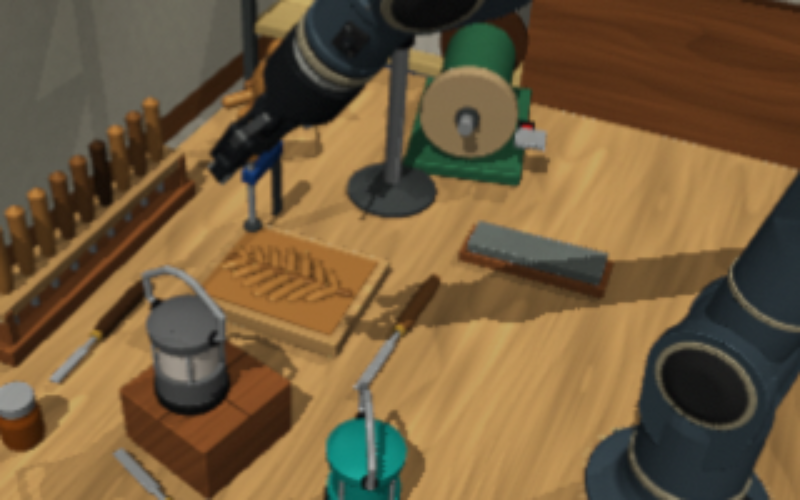

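Call:
jog_arm(targets=[0,0,0.1,-25.3,0.4,46,60,0,0,0.1,-25.3,0.4,46,60,0,0,0.1,-25.3,0.4,46,60,0,0,0,0,0,0,60])

```text
t: 5.0
tool_pos: [0.4637, 0.197, 0.3465]
tcp_rot: [-3.139, -0.625, -0.168]
ft_force: [0.0, -0.5, 1.0]
finger_gap: 0.0601
gripper_force: 0.0
```

```bash
python3 - <<'E'
from h import *
print(observe()["qpos"].round(2))
togo([.5145,.1991,.254],[np.pi,-.628,-.158])
for n in("side","top"):
    A=world(camera(n)).reshape(-1,3)
    P=A[(np.hypot(A[:,0]-.553,A[:,1]-.193)<.085)&(A[:,2]>.24)&(A[:,2]<.285)&(A[:,0]>.545)]
    k=np.polyfit(P[:,0]-.553,P[:,1],1);print(n,len(P),k.round(4))
E
```

```text
[ 0.74 -0.14 -1.33  2.07  0.47  0.69 -2.65]
t 5.0 pos [0.4637 0.197  0.3465] rpy [-179.8  -35.8   -9.6] ft [ 0.   -0.46  0.97] gap 0.0601 gf 0.0
turn [ 0.16  0.18 -0.44] shift now-axes [-13.7 -10.3 104.1] goal-axes [-14.  -10.1 104.1]
side 56 [-0.144   0.1938]
top 54 [-0.1599  0.1915]
```

Call:
jog_arm(targets=[0,0,-10,0,0,-5,60,0,0,-10,0,0,-5,60,0,0,-10,0,0,-5,60,0,0,-10,0,0,-5,60,0,0,-10,0,0,0,60,0,0,-10,0,0,0,60,0,0,-10,0,0,0,60,0,0,-10,0,0,0,60,0,0,-10,0,0,0,60])

```text
t: 6.22
tool_pos: [0.452, 0.2056, 0.3666]
tcp_rot: [2.51, -0.004, 1.421]
ft_force: [-0.1, -0.1, -0.7]
finger_gap: 0.06
gripper_force: 0.0
```

Call:
jog_arm(targets=[0,0,-10,0,0,0,60,0,0,-10,0,0,0,60,0,0,-10,0,0,0,60,0,0,-10,0,0,0,60,0,0,-10,0,0,0,60,0,0,-10,0,0,0,60,0,0,-10,0,0,0,60,0,0,-10,0,0,0,60,0,0,-10,0,0,0,60])

```text
t: 7.35
tool_pos: [0.452, 0.2056, 0.3664]
tcp_rot: [3.137, 0.631, 2.989]
ft_force: [-0.1, -0.6, -0.7]
finger_gap: 0.0602
gripper_force: 0.0
```

```bash
python3 - <<'E'
from h import *
print(observe()["qpos"].round(2))
G=Ro.from_euler("xyz",[np.pi,-.628,-.153])*Ro.from_rotvec([0,0,np.pi]); print(G.as_euler("xyz"))
togo([.5145,.1985,.254],G.as_euler("xyz"))
E
```

```text
[ 0.09 -0.1  -0.8   2.07  0.56  0.79  0.37]
[-3.14159265  0.628       2.98859265]
t 7.35 pos [0.452  0.2056 0.3664] rpy [179.8  36.1 171.2] ft [-0.13 -0.62 -0.69] gap 0.0602 gf 0.0
turn [0.25 0.17 0.01] shift now-axes [ 15.6   2.  127.9] goal-axes [ 15.2   2.5 127.9]
```

Call:
jog_arm(targets=[0.2,0.2,0,8,1.2,30,60,0,0,0,7.4,1.2,30,60,0,0,0,0,0,24,60,0,0,0,0,0,22,60,0,0,0,0,0,22,60,0,0,0,0,0,0,60])

```text
t: 8.1
tool_pos: [0.5144, 0.1974, 0.251]
tcp_rot: [3.141, 0.624, 2.982]
ft_force: [-0.4, 0.1, 0.3]
finger_gap: 0.06
gripper_force: 0.0
```

```bash
python3 - <<'E'
from h import *
print(observe()["qpos"].round(2))
togo([.5145,.1985,.254],[-np.pi,.628,2.9886])
c=camera("side");a=c["pixels"][190:280,240:330]
d=camera("top");b=d["pixels"][140:230,230:320]
cv2.imwrite("pics/s2.png",np.hstack([cv2.resize(x,(400,400),interpolation=2) for x in(a,b)]))
E
```

```text
[ 0.06  0.18 -0.8   2.14  1.03  0.71 -0.05]
t 8.1 pos [0.5144 0.1974 0.251 ] rpy [179.9  35.8 170.9] ft [-0.43  0.12  0.35] gap 0.06 gf 0.0
turn [-0.16 -0.21 -0.31] shift now-axes [-1.7  1.1 -2.5] goal-axes [-1.7  1.1 -2.5]
```

View pics/s2.png

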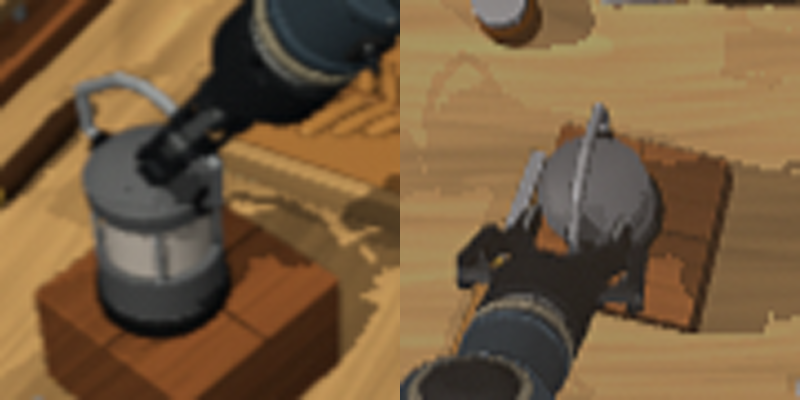

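Call:
jog_arm(targets=[-0.1,-0.2,-0.3,-1.5,1,-2,40,0,0,0,0,0,0,20,0,0,0,0,0,0,3,0,0,0,0,0,0,3,0,0,0,0,0,0,3,0,0,0,0,0,0,3,0,0,0,0,0,0,3], force=100)

```text
t: 9.07
tool_pos: [0.5137, 0.1975, 0.2548]
tcp_rot: [3.141, 0.631, 2.987]
ft_force: [-3.7, 0.7, 5.9]
finger_gap: 0.0058
gripper_force: 97.9
```

Call:
jog_arm(targets=[0,0,0,0,0,0,3])

```text
t: 9.2
tool_pos: [0.5137, 0.1975, 0.2548]
tcp_rot: [3.141, 0.631, 2.987]
ft_force: [-4.0, 1.9, 7.1]
finger_gap: 0.0062
gripper_force: 97.9
```

```bash
python3 - <<'E'
from h import *
togo([.5145,.1985,.254],[-np.pi,.628,2.9886])
C=[];M=[]
for n in("side","top"):
    c=camera(n); A=world(c).reshape(-1,3)
    P=A[(np.hypot(A[:,0]-.553,A[:,1]-.193)<.085)&(A[:,2]>.24)&(A[:,2]<.285)&(A[:,0]>.55)]
    k=np.polyfit(P[:,0]-.553,P[:,1],1);print(n,len(P),k.round(4),P[P[:,2]>.268].mean(0),np.percentile(P[:,2],95))
    u,v=proj(c,[.53,.195,.25])[0].astype(int); C.append(cv2.resize(c["pixels"][v-35:v+35,u-35:u+35],(400,400),interpolation=2))
cv2.imwrite("pics/s3.png",np.hstack(C))
E
```

```text
t 9.2 pos [0.5137 0.1975 0.2548] rpy [180.   36.1 171.2] ft [-4.01  1.92  7.09] gap 0.0062 gf 97.9
turn [-0.03  0.15 -0.06] shift now-axes [-0.1  1.1  1. ] goal-axes [-0.1  1.1  1. ]
side 55 [-0.123   0.1933] [0.56305835 0.19182377 0.27332284] 0.27634082466351084
top 47 [-0.1633  0.1918] [0.56432839 0.18995482 0.27346732] 0.27759022947677153
```

View pics/s3.png

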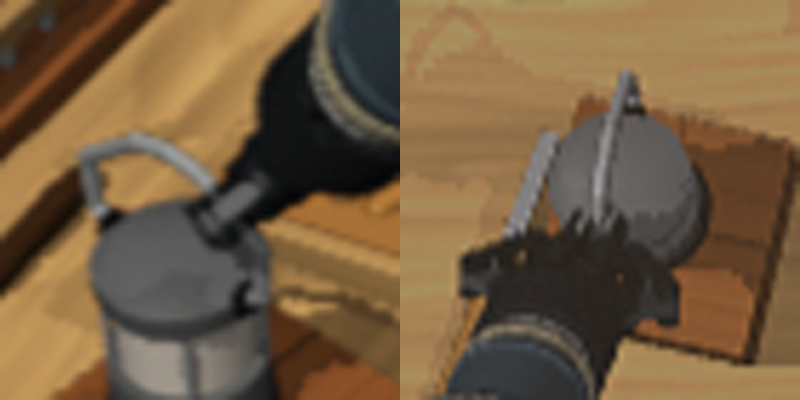

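Call:
jog_arm(targets=[0,0,0,-2.4,0,-3.2,3,0,0,0,-4.7,0,-6.5,3,0,0,0,-4.7,0,-6.5,3,0,0,0,0,0,0,3,0,0,0,0,0,0,3], force=120)

```text
t: 9.93
tool_pos: [0.5135, 0.1965, 0.2737]
tcp_rot: [-3.141, 0.629, 2.987]
ft_force: [0.9, 0.1, -6.3]
finger_gap: 0.005
gripper_force: 108.7
```

```bash
cat >> h.py <<'E'
def lant(p0,save=None,xmin=-.01):
    """handle line and body top near expected crest p0 (arch, x>=p0x+xmin)"""
    C=[]
    for n in("side","top"):
        c=camera(n);A=world(c).reshape(-1,3);d=A-np.array(p0)
        a=A[(abs(d[:,0])<.075)&(d[:,0]>xmin)&(abs(d[:,1])<.03)&(d[:,2]>-.04)&(d[:,2]<.015)]
        if len(a)>5:
            k=np.polyfit(a[:,0]-p0[0],a[:,1],1); h=a[abs(a[:,0]-p0[0])<.012]
            print(n,len(a),"yaw",np.degrees(np.arctan(k[0])).round(1),"y@p0",k[1].round(4),"crest",h.max(0).round(4)[2:] if len(h) else "")
        b=A[(np.hypot(d[:,0],d[:,1])<.06)&(d[:,2]<-.05)&(d[:,2]>-.075)]
        if len(b)>30:
            q=np.linalg.lstsq(np.c_[b[:,:2]-p0[:2],np.ones(len(b))],b[:,2],rcond=None)[0]
            print("  body top slope deg x,y",np.degrees(q[:2]).round(1),"z",q[2].round(4),len(b))
        if save:
            u,v=proj(c,p0)[0].astype(int);u=min(max(u,50),589);v=min(max(v,50),349); C.append(cv2.resize(c["pixels"][v-50:v+50,u-50:u+50],(400,400),interpolation=2))
    if save: cv2.imwrite(save,np.hstack(C))
E
python3 - <<'E'
from h import *
togo([.5145,.1985,.271],[-np.pi,.628,2.9886]); print(observe()["torque"])
lant([.553,.193,.288])
E
```

```text
t 9.925 pos [0.5135 0.1965 0.2737] rpy [-180.    36.   171.1] ft [ 0.88  0.08 -6.32] gap 0.005 gf 108.7
turn [-0.12  0.04 -0.09] shift now-axes [1.  2.1 2.6] goal-axes [1.  2.1 2.6]
[ 0.27322099  1.63658558 -0.01360433]
side 61 yaw -9.7 y@p0 0.1924 crest [0.2956]
  body top slope deg x,y [-0.5 -7.3] z 0.2272 520
top 54 yaw -10.8 y@p0 0.1902 crest [0.2965]
  body top slope deg x,y [-2.4 -0.4] z 0.2257 391
```

Call:
jog_arm(targets=[0,0,0,-5,0,-7,3,0,0,0,-9.4,0,-13,3,0,0,0,-4.7,0,-6.5,3,0,0,0,0,0,0,3])

```text
t: 10.52
tool_pos: [0.5138, 0.197, 0.3076]
tcp_rot: [3.141, 0.631, 2.986]
ft_force: [0.6, 0.3, -6.5]
finger_gap: 0.0056
gripper_force: 108.8
```

```bash
python3 - <<'E'
from h import *
print(observe()["torque"])
togo([.5225,-.0667,.306],[-np.pi,.628,3.113])
s=observe();lant(s["tool_pos"]+[.0385,-.0065,.018])
E
```

```text
[ 0.24352892  1.56584348 -0.01421931]
t 10.525 pos [0.5138 0.197  0.3076] rpy [180.   36.1 171.1] ft [ 0.62  0.3  -6.55] gap 0.0056 gf 108.8
turn [-4.26  0.16 -5.88] shift now-axes [ -39.  -259.2   30.4] goal-axes [ -12.2 -263.4   10.9]
side 67 yaw -9.4 y@p0 0.193 crest [0.3299]
  body top slope deg x,y [-1.2 -6.8] z 0.2619 518
top 60 yaw -10.3 y@p0 0.1904 crest [0.3298]
  body top slope deg x,y [-1.2 -1.2] z 0.259 402
```

Call:
jog_arm(targets=[-2.13,0.1,-2.94,0,-8,0,3,-2.13,0.1,-2.94,-0.7,-18,0.7,3,0,0,0,-1.5,-30,1.4,3,0,0,0,-2,-40,1.8,3,0,0,0,-2,-45,1.8,3,0,0,0,-2,-45,1.8,3,0,0,0,-2,-38,1.6,3,0,0,0,-1.2,-24,1,3,0,0,0,-0.8,-14,0.8,3,0,0,0,0,0,0,3])

```text
t: 11.88
tool_pos: [0.5191, -0.0665, 0.3036]
tcp_rot: [-3.14, 0.621, 3.113]
ft_force: [0.1, 1.4, -6.2]
finger_gap: 0.0052
gripper_force: 108.7
```

```bash
python3 - <<'E'
from h import *
print(observe()["torque"],observe()["qpos"].round(2))
togo([.5225,-.0667,.306],[-np.pi,.628,3.113])
s=observe();lant(s["tool_pos"]+[.039,-.0013,.018],"pics/s4.png")
W=world(camera("side")).reshape(-1,3);
for W in(W,world(camera("top")).reshape(-1,3)):
    a=W[(abs(W[:,0]-.5615)<.02)&(W[:,1]<-.09)&(W[:,1]>-.16)&(W[:,2]>.275)&(W[:,2]<.33)]
    if len(a): print(len(a),a.mean(0).round(4)); t=a[a[:,1]>-.115]; print("tip",len(t),t.mean(0).round(4),t.max(0).round(4))
    b=a[a[:,1]<-.135]; print("shank",len(b),b.mean(0).round(4))
E
```

```text
[0.07598137 1.55421607 0.00874382] [ 0.44 -0.05 -0.36  2.19 -0.11  0.37  1.7 ]
t 11.875 pos [ 0.5191 -0.0665  0.3036] rpy [-179.9   35.6  178.4] ft [ 0.09  1.37 -6.18] gap 0.0052 gf 108.7
turn [-0.08 -0.38 -0.01] shift now-axes [-4.2 -0.1  0. ] goal-axes [-4.2 -0.1  0. ]
side 58 yaw -3.7 y@p0 -0.0653 crest [0.3249]
  body top slope deg x,y [-0.5 -6.4] z 0.2572 397
top 51 yaw -5.8 y@p0 -0.0649 crest [0.328]
  body top slope deg x,y [-2.6 -2.3] z 0.2559 383
49 [ 0.5613 -0.1301  0.3018]
tip 15 [ 0.562  -0.1085  0.3026] [ 0.5657 -0.1006  0.3142]
shank 26 [ 0.5614 -0.1434  0.3058]
33 [ 0.5622 -0.1252  0.2929]
tip 7 [ 0.5623 -0.1083  0.3071] [ 0.5651 -0.1046  0.3115]
shank 9 [ 0.5618 -0.1394  0.2911]
```

View pics/s4.png

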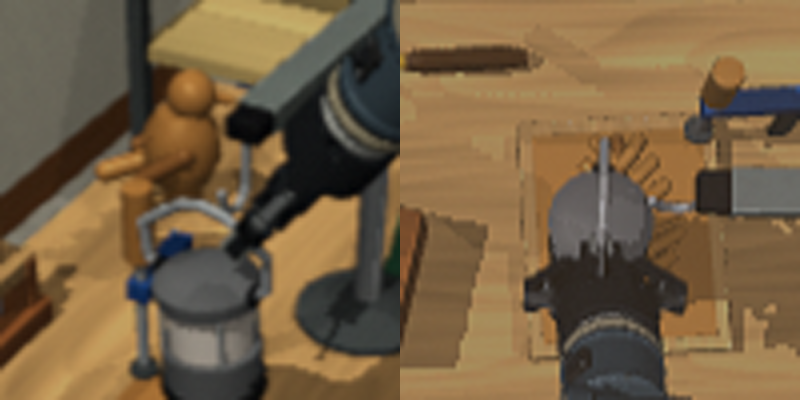

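Call:
jog_arm(targets=[-0.9,-0.4,-1.2,-4.2,0,0,3,0,0,0,0,0,0,3,0,0,0,0,-8,0,3,0,0,0,0,-12,0,3,0,0,0,0,-12,0,3,0,0,0,0,-12,0,3,0,0,0,0,-10,0,3,0,0,0,0,-6,0,3,0,0,0,0,0,0,3])

```text
t: 13.2
tool_pos: [0.5234, -0.1256, 0.3074]
tcp_rot: [-3.141, 0.632, 3.139]
ft_force: [-0.1, 0.3, -5.4]
finger_gap: 0.0057
gripper_force: 108.7
```

```bash
python3 - <<'E'
from h import *
print(observe()["torque"],observe()["qpos"].round(2))
togo([.5225,-.1257,.306],[-np.pi,.628,3.139])
s=observe();lant(s["tool_pos"]+[.039,-.0013,.018],"pics/s5.png",xmin=.015)
E
```

```text
[0.02509192 1.60119927 0.00940574] [ 0.47 -0.02 -0.24  2.17 -0.37  0.4   2.09]
t 13.2 pos [ 0.5234 -0.1256  0.3074] rpy [-180.    36.2  179.9] ft [-0.13  0.26 -5.45] gap 0.0057 gf 108.7
turn [-0.    0.25  0.02] shift now-axes [ 1.6 -0.1  0.6] goal-axes [ 1.6 -0.1  0.6]
side 36 yaw -1.7 y@p0 -0.1231 crest 
  body top slope deg x,y [ 0.3 -5.9] z 0.2616 371
top 35 yaw -4.0 y@p0 -0.1226 crest 
  body top slope deg x,y [-1.2 -2.3] z 0.26 324
```

View pics/s5.png

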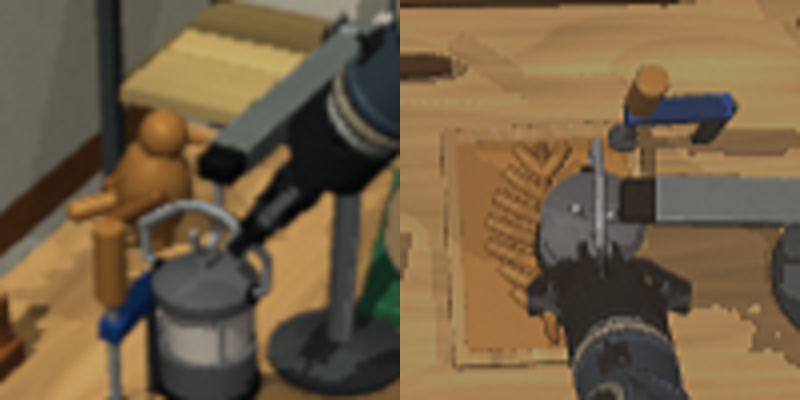

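Call:
jog_arm(targets=[0,0,0,0.5,-4,0,3,0,0,0,1.76,0,2.43,3,0,0,0,1.76,0,2.43,3,0,0,0,1.76,0,2.43,3,0,0,0,1.76,0,2.43,3,0,0,0,1.76,0,2.43,3,0,0,0,1.76,0,2.43,3,0,0,0,1.76,0,2.43,3,0,0,0,1.76,0,2.43,3])

```text
t: 14.42
tool_pos: [0.5232, -0.1295, 0.2831]
tcp_rot: [-3.141, 0.633, 3.14]
ft_force: [-0.1, -0.4, -6.5]
finger_gap: 0.0054
gripper_force: 108.7
```

Call:
jog_arm(targets=[0,0,0,0.6,0,0.8,3,0,0,0,0.6,0,0.8,3,0,0,0,0.6,0,0.8,3,0,0,0,0.6,0,0.8,3,0,0,0,0.6,0,0.8,3])

```text
t: 15.05
tool_pos: [0.5232, -0.1295, 0.2783]
tcp_rot: [-3.141, 0.633, 3.14]
ft_force: [-0.4, -0.0, -5.5]
finger_gap: 0.0049
gripper_force: 108.7
```

Call:
jog_arm(targets=[0,0,0,0.88,0,1.2,3,0,0,0,0.88,0,1.2,3,0,0,0,0.88,0,1.2,3,0,0,0,0.88,0,1.2,3,0,0,0,0.88,0,1.2,3,0,0,0,0.88,0,1.2,3])

```text
t: 15.8
tool_pos: [0.5234, -0.1297, 0.2696]
tcp_rot: [-3.141, 0.633, 3.14]
ft_force: [0.4, -0.3, -5.0]
finger_gap: 0.0056
gripper_force: 108.9
```

Call:
jog_arm(targets=[0,0,0,0.88,0,1.2,3,0,0,0,0.88,0,1.2,3,0,0,0,0.88,0,1.2,3,0,0,0,0.88,0,1.2,3,0,0,0,0,0,0,3])

```text
t: 16.42
tool_pos: [0.5234, -0.1298, 0.2636]
tcp_rot: [-3.141, 0.633, 3.139]
ft_force: [0.3, -1.9, -3.5]
finger_gap: 0.0058
gripper_force: 109.0
```

```bash
python3 - <<'E'
from h import *
togo([.5232,-.1295,.255],[-np.pi,.628,3.139]);print(observe()["torque"])
s=observe();lant(s["tool_pos"]+[.039,-.0013,.018],"pics/s6.png",xmin=.015)
E
```

```text
t 16.425 pos [ 0.5234 -0.1298  0.2636] rpy [-180.    36.3  179.9] ft [ 0.27 -1.94 -3.46] gap 0.0058 gf 109.0
turn [-0.02  0.31  0.01] shift now-axes [5.3 0.3 6.8] goal-axes [5.2 0.3 6.8]
[-0.16569791  1.16794681 -0.19622398]
side 37 yaw -1.7 y@p0 -0.1271 crest 
  body top slope deg x,y [-0.2 -4.9] z 0.2178 368
top 31 yaw -2.7 y@p0 -0.128 crest 
  body top slope deg x,y [-0.8 -2.3] z 0.2167 318
```

View pics/s6.png

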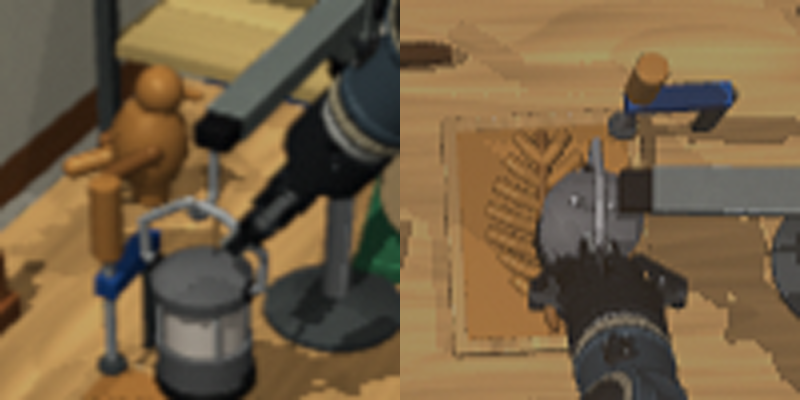

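Call:
jog_arm(targets=[0,0,0,0.7,-1,0.97,3,0,0,0,0.7,-0.5,0.97,3,0,0,0,0.7,0,0.97,3,0,0,0,0.7,0,0.97,3,0,0,0,0.7,0,0.97,3,0,0,0,0.7,0,0.97,3,0,0,0,0,0,0,3])

```text
t: 17.4
tool_pos: [0.5233, -0.1309, 0.2563]
tcp_rot: [-3.141, 0.633, 3.14]
ft_force: [1.4, 1.9, -1.4]
finger_gap: 0.0056
gripper_force: 109.1
```

```bash
python3 - <<'E'
from h import *
for i in range(6):
    s=observe();print(s["ft_force"].round(2),s["torque"].round(2)); camera("top")
E
```

```text
[ 1.37  1.89 -1.4 ] [0.24 0.85 0.22]
[-0.17  1.25 -3.01] [0.19 0.82 0.26]
[ 0.45  1.55 -1.68] [0.21 0.89 0.22]
[ 0.33  1.24 -2.54] [0.24 0.85 0.13]
[ 0.41  1.65 -2.69] [0.25 0.88 0.2 ]
[ 1.52  1.47 -1.89] [0.31 0.8  0.18]
```

Call:
jog_arm(targets=[0,0,0,0.7,0.4,0.97,3,0,0,0,0.7,0.3,0.97,3,0,0,0,0.7,0,0.97,3,0,0,0,0.7,0,0.97,3,0,0,0,0.7,0,0.97,3,0,0,0,0.7,0,0.97,3,0,0,0,0,0,0,3])

```text
t: 18.58
tool_pos: [0.5235, -0.1309, 0.2493]
tcp_rot: [-3.141, 0.633, 3.139]
ft_force: [0.6, -2.4, -0.4]
finger_gap: 0.0052
gripper_force: 109.3
```

```bash
cat >>h.py <<'E'
def ft(n=8):
    F=[]
    for i in range(n):
        s=observe();F.append(np.r_[s["ft_force"],s["torque"]]); camera("top")
    print(np.mean(F,0).round(2),s["tool_pos"].round(4),s["t"])
E
python3 - <<'E'
from h import *
ft()
s=observe();lant(s["tool_pos"]+[.039,-.0013,.018],xmin=.015)
E
```

```text
[ 0.51 -2.71 -0.57 -0.38  0.61 -0.41] [ 0.5234 -0.1307  0.2493] 18.925
side 40 yaw -1.2 y@p0 -0.1282 crest 
  body top slope deg x,y [ 0.5 -5.3] z 0.2041 363
top 32 yaw -2.9 y@p0 -0.1287 crest 
  body top slope deg x,y [-0.3 -1.9] z 0.2028 307
```

Call:
jog_arm(targets=[0,0,0,0.6,-0.6,0.8,3,0,0,0,0.6,-0.2,0.8,3,0,0,0,0.3,0,0.4,3,0,0,0,0,0,0,3])

```text
t: 19.58
tool_pos: [0.5234, -0.1311, 0.2466]
tcp_rot: [-3.141, 0.633, 3.14]
ft_force: [0.2, -1.8, 0.9]
finger_gap: 0.0055
gripper_force: 109.3
```

```bash
python3 - <<'E'
from h import *
ft(10)
E
```

```text
[ 1.37 -2.52  0.19 -0.38  0.42 -0.39] [ 0.5233 -0.1311  0.2466] 20.025
```

Call:
jog_arm(targets=[0,0,0,-0.5,-0.8,0.4,3,0,0,0,0,0,0,3])

```text
t: 20.32
tool_pos: [0.5235, -0.1314, 0.2461]
tcp_rot: [3.141, 0.631, 3.14]
ft_force: [-0.9, -1.1, 0.1]
finger_gap: 0.0056
gripper_force: 109.4
```

```bash
python3 - <<'E'
from h import *
ft(10)
E
```

```text
[-0.71 -0.6   0.06 -0.09  0.7  -0.12] [ 0.5236 -0.1316  0.2463] 20.775
```

Call:
jog_arm(targets=[0,0,0,0,0,0,3,0,0,0,0,0,0,3,0,0,0,0,0,0,3], force=20)

```text
t: 21.2
tool_pos: [0.5237, -0.1317, 0.2463]
tcp_rot: [3.141, 0.632, 3.14]
ft_force: [-1.6, 0.5, 0.1]
finger_gap: 0.0053
gripper_force: 109.5
```

Call:
jog_arm(targets=[0,0,0,0,0,0,9,0,0,0,0,0,0,11,0,0,0,0,0,0,14,0,0,0,0,0,0,18,0,0,0,0,0,0,25,0,0,0,0,0,0,35,0,0,0,0,0,0,40,0,0,0,0,0,0,40])

```text
t: 22.2
tool_pos: [0.5239, -0.1319, 0.2465]
tcp_rot: [-3.141, 0.633, 3.14]
ft_force: [0.6, -0.4, -0.1]
finger_gap: 0.0401
gripper_force: 0.0
```

```bash
python3 - <<'E'
from h import *
ft(4)
lant([.5625,-.128,.264],"pics/s7.png",xmin=.015)
E
```

```text
[ 0.11 -0.31  0.12 -0.01  0.59  0.01] [ 0.5239 -0.1319  0.2465] 22.35
side 35 yaw -3.2 y@p0 -0.1267 crest 
  body top slope deg x,y [ 0.7 -5.8] z 0.2007 344
top 31 yaw -1.5 y@p0 -0.1303 crest 
  body top slope deg x,y [-1.4 -1.3] z 0.1996 321
```

View pics/s7.png

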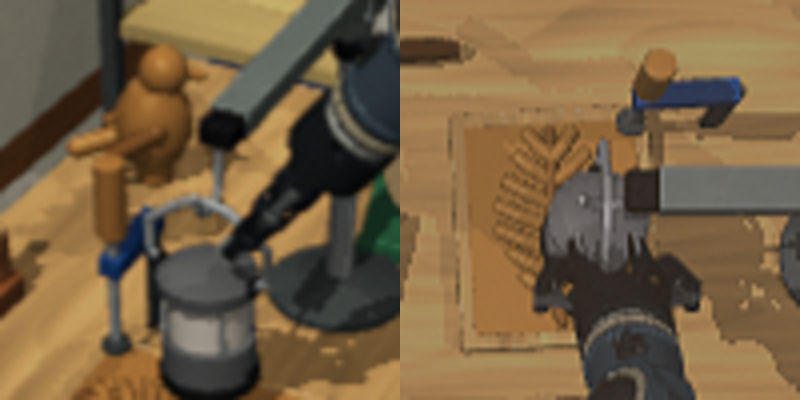

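Call:
jog_arm(targets=[0,0,0,0,0,-6,50,0,0,0,0,0,-12,55,0,0,0,0,0,-20,55,0,0,0,0,0,-25,55,0,0,0,0,0,-30,55,0,0,0,0,0,-20,55,0,0,0,0,0,0,55,0,0,0,0,0,0,55])

```text
t: 23.5
tool_pos: [0.4569, -0.1316, 0.3373]
tcp_rot: [-3.141, 0.632, 3.14]
ft_force: [-0.8, 0.2, 0.7]
finger_gap: 0.0549
gripper_force: 0.0
```

```bash
python3 - <<'E'
from h import *
ft(2)
lant([.5625,-.128,.264],"pics/s8.png",xmin=.012)
lant([.5625,-.128,.264],xmin=-.07)
E
```

```text
[-0.33  0.06  0.1   0.01  0.65 -0.01] [ 0.4569 -0.1315  0.3369] 23.55
side 34 yaw -3.4 y@p0 -0.127 crest 
  body top slope deg x,y [ 0.6 -4.5] z 0.2004 366
top 32 yaw -1.3 y@p0 -0.1306 crest 
  body top slope deg x,y [-0.2 -1. ] z 0.199 374
side 129 yaw -1.3 y@p0 -0.1293 crest [0.2788]
  body top slope deg x,y [ 0.1 -4.6] z 0.2005 368
top 102 yaw -1.2 y@p0 -0.13 crest [0.2736]
  body top slope deg x,y [-0.3 -0.7] z 0.1991 380
```

View pics/s8.png

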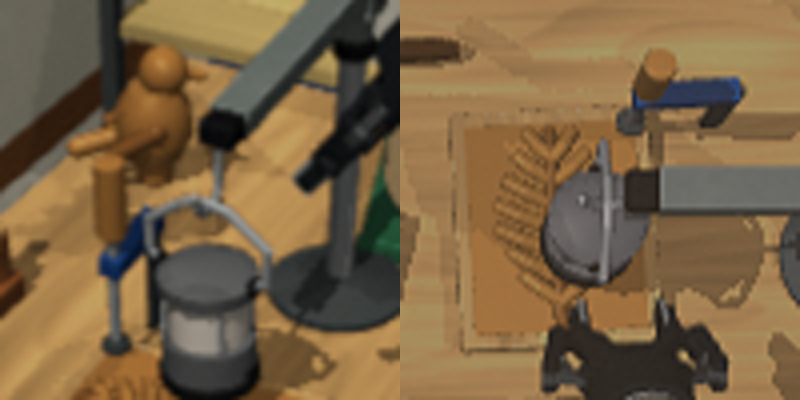

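```bash
python3 -c "
from h import *
print(finish_job())"
```

```text
the job is handed in; nothing more can be done
None
```

The job is handed in at about 24 s on the clock: the lantern hangs upright by about the middle of its handle in the lamp hook. The arm was carrying all the weight before I opened the gripper, and the robot has backed clear and touches nothing.

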